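# Change the bracket in the drilling jig and hold the new one home in the corner

## Robot

A 6-joint arm with a two-finger parallel gripper is mounted at the origin on the work surface. World frame = base frame: x ahead of the robot, y to its left, z up, the work surface at z = 0. Lengths are in m, angles in rad, forces in N, time in s.
With the tool pointing down it reaches from about 0.375 to 0.9 m from the base axis. Payload 3.1 kg.
Tool frame: the origin (TCP) lies on the centre line of the jaws, within the pads' length; the fingertips stand 22 mm ahead of it and the grasp point (between the pads) lies 3 mm ahead of it (env.tips_ahead is the distance from the TCP to the fingertips, in m); z points along the fingers, y is the line along which they close (so a half turn about z gives the same grasp; the last joint's range is limited). The gripper opens to 85 mm and grips with 20 to 120 N. Pads are 22 mm wide; open, the fingers measure 114 mm over their backs; the gripper's body (76 mm by 85 mm) begins 54 mm behind the grasp point. The pads swing forward as they close: fully open they stand 13 mm farther back than shut.
Start: joints at [-1.31, 0.527, 1.433, -0, 1.181, -0.178], TCP at [0.266, -0.566, 0.222] pointing down, gripper open.
Joint ranges: [-3.08, 3.08], [-0.75, 2.2], [0.22, 2.44], [-1.43, 4.57], [0, 2.65], [-2.85, 2.85]. Speed limits (rad/s): [2.79, 2.79, 3.14, 3.14, 3.14, 3.14].

## Interface

Orientations are given as a unit quaternion [w, x, y, z].
In Python, from bench import env, vision, ticket gives the robot as it stands. The module is installed in compiled form; this text tells all that it offers.
- The arm moves only by the tool servo_tool, never from a script. Its argument "increments" is a list of rows, each a list of 2 entries, a list of its own where there are three numbers: the shift along the tool's x, y, z in mm, then the turn about the tool's z in degrees. A call has 1 to 20 rows; each row shifts and turns the commanded pose from where the row before left it, along the tool's axes as they then stand; what a row does not reach is not made up. A row lasts 1/8 s, in which the tool goes at most 62.5 mm and 10.7 degrees, less where a joint would pass 70% of its speed; a pose out of reach is approached as far as the arm can. A call is refused whole if a number of a shift passes 62.5 or a number of a turn 10.7, either way. A call with a gripper value outside its range is refused whole. "claw" is the opening, from 0 (shut) to 1 (fully open), set as the call begins (left out, the last holds). The fingers move at their own pace and stop on an object; "squeeze" is the grip in N (left out, the last holds). Time passes only in rows, so rows that do not move let the fingers close. It gives the time, the measured TCP pose, the force, the opening and the grip force at its end, in the units of the state.
- env.read_state(): the state, without advancing time (a new reading comes with each control period).
- vision.get_image(name): name is "side" or "top"; returns the picture (400x640x3 uint8, red, green, blue); there is no depth.
- vision.get_calibration(name): a dict with "vfov" (degrees; the focal length in pixels is half the picture's height over the tangent of half this angle, whatever the lens; pixels are square), "cx", "cy" (the principal point, pixels), "rvec" (rotation vector, rad) and "tvec" (3), from world to camera coordinates, as OpenCV has them. Camera axes: x right, y down, z forward; pixel columns grow to the right and rows downward; lengths in m; the calibration is good to about 2 mm. A picture is of the moment at which its call begins. get_calibration takes no time and is no camera call.
- ticket.sign_off(): hands the job in; it is judged then, once.
The state is a dict: "time": time; "joint_pos": joint angles; "joint_vel": joint speeds; "tau": joint torques, N m; "tcp_pos": TCP position; "tool_rot": TCP orientation; "ft_force": force on the tool from outside, world axes, zero at the start; "moment": the same for the moment, N m; "finger_gap": finger opening in m; "finger_force": force on a finger pad.
Only numpy, scipy, OpenCV 4.12 (cv2) and the standard library are available. Lean on these libraries where they do the work, as an engineer would, in place of code of your own. Each camera call takes 0.05 s, during which the arm holds its last target. There are 200 camera calls.

## Task

The bracket in the drilling jig is finished: take it out and stand it flat in the parts tray, midway in the gap between the two finished brackets and turned the same way as they are. Then take the undrilled bracket from the bench, lay it flat on the jig board with its long side along the far fence, and press it firmly into the corner so that it bears squarely on both fences at once. Finish while you are still gripping it and pressing it there, ready for the drill; do not let go, and leave the other things on the bench alone.

Things in the scene. Friction and masses are not known exactly. Their poses are not given: they have to be found in the camera images.
- blank: Undrilled aluminium lug bracket, alone on the bench between jig and tray. Flange 90 (x) x 60 (y) x 12 mm thick; in its middle an upright lug 44 wide (x), 12 thick (y), flat sides, round top 54 mm above the underside. Grip it across the 12 mm from above. Same after a half turn. Origin: centre of underside, z up. 0.18 to 0.30 kg.
- drilled: Finished aluminium lug bracket: same size, shape, origin and axes as blank, but with four small holes in its flange, 0.23 kg. It lies loose and flat on the jig board, 3 to 8 mm off the two fences, long side (x) along the far one.
- done_near: Finished bracket, same shape as drilled, standing in the tray at the end of the row nearer the robot; its lug's wide side (x axis) lies across the tray.
- done_far: Finished bracket, same shape as drilled, standing in the tray at the end of the row farther from the robot; its centre is 190 to 205 mm from done_near.
- tray: Grey sheet-steel parts tray, fixed, 310 (x, along the row of brackets) x 140 (y) mm outside, rim 18 mm high, walls and floor 4 mm thick. Origin: centre of the underside on the bench; a bracket standing in it has its origin 4 mm above this. x points away from the robot.
- jig: Drilling jig, fixed: plywood board 200 (x) x 220 (y) x 18 mm with two rigid dark steel bar fences on top, along its far edge and its left edge (seen from the robot). Origin: centre of underside; x points to the far fence, y to the left fence. A bracket pressed home has its x axis along the jig's y and its origin at (40, 35, 18) mm in this frame. Friction about 0.3 on board and fences.
- far_fence: Far fence of the jig, steel bar 22 x 170 mm, 10 mm high above the board, running along the jig's y axis; its working face is at jig x = 70 mm and looks to -x. Same frame as jig.
- left_fence: Left fence of the jig, steel bar 130 x 22 mm, 10 mm high above the board, running along the jig's x axis; its working face is at jig y = 80 mm and looks to -y. Same frame as jig.
- corner (a point): Point on the top of the jig board where the working faces of the two fences would meet (a 5 to 16 mm chip gap is left open between the bars there).
- oil: White oil bottle, 48 mm across, 150 mm high, standing beyond the work. Leave it alone.
- cup: Steel cup, 72 mm across, 85 mm high, standing beyond the work. Leave it alone.
- driver: Screwdriver lying on the bench at the left of the jig. Leave it alone.

How it is judged:
On the way:
1. the finished bracket from the jig stands in the gap of the tray's row and has been let go (horizontal distance between drilled and done_near below 0.115 m and horizontal distance between drilled and done_far below 0.115 m and z of drilled in the frame of tray between 0.001 and 0.008 m and angle between drilled's own z axis and vertical below 0.06 rad and angle between the x axis of drilled and the y axis of tray, either way round below 0.25 rad and contact force between the fingers and drilled below 0.1 N and linear speed of drilled below 0.02 m/s), for 0.2 s.
At the end, for the whole second after the job is handed in: Finished bracket flat in the tray, let go, its centre under 115 mm from both neighbours, turned as they are (0.25 rad). Undrilled one flat on the board, gripped and still, square (0.035 rad), within 2.5 mm of home, over 2 N on each fence. Others not moved (brackets 20 mm, rest 25 mm) (all of step 1 and contact force between blank and far_fence above 2 N and contact force between blank and left_fence above 2 N and z of blank in the frame of jig between 0.0155 and 0.0205 m and angle between blank's own z axis and vertical below 0.04 rad and angle between the x axis of blank and the y axis of jig, either way round below 0.035 rad and x of blank in the frame of jig between 0.0375 and 0.0425 m and y of blank in the frame of jig between 0.0325 and 0.0375 m and contact force between the fingers and blank above 5 N and contact force between drilled and blank below 0.1 N and linear speed of blank below 0.01 m/s); the arm keeps its last pose, push and grip.
It fails at once if one of the two brackets already in the tray is shoved or tipped (distance of any of done_near, done_far from where it was at the start of the episode above 0.02 m).
It fails at once if the oil bottle, cup or screwdriver is disturbed (distance of any of oil, cup, driver from where it was at the start of the episode above 0.025 m).
It also fails if it takes over 61 s, if anything falls off the work surface, if the arm or the gripper's body presses on something with over 40 N, if the wrist force passes 120 N, or if a joint passes its speed limit or range.

## Working session

There is one attempt and no reset: what is moved stays moved. The work goes in short steps, Python scripts to look and compute and a tool call to move; the robot and the scene stay as the last step left them, time stands still between calls to the robot, and variables do not carry over. Pictures are saved under pics/ and viewed, at most 10 in all, crops included, and the job is handed in when it is done.

Besides the shell and the picture viewer there is one more tool, called as name(argument=value, ...), one argument or row to a line, values as JSON. servo_tool: Moves the arm, as the interface text tells. Its arguments: {"type":"object","properties":{"increments":{"type":"array","items":{"type":"array"}},"claw":{"type":"number"},"squeeze":{"type":"number"}},"required":["increments"]}

```bash
mkdir -p pics; python3 - <<'E'
from bench import env,vision,ticket
import cv2,numpy as np
for n in("side","top"):
    im=vision.get_image(n); cv2.imwrite(f"pics/{n}0.png",im[:,:,::-1]); np.save(f"pics/{n}0.npy",im)
    c=vision.get_calibration(n); print(n,c)
    R=cv2.Rodrigues(np.array(c["rvec"],float))[0]; print(-R.T@np.array(c["tvec"]).ravel())
s=env.read_state(); print(s)
E
```

```text
side {'vfov': 42.49121110253919, 'cx': 313.55123994731423, 'cy': 194.65202853060853, 'rvec': array([ 0.68911928, -2.66048324,  1.09106961]), 'tvec': array([0.56502222, 0.17325279, 1.59727987])}
[0.01862321 1.14861071 1.25734492]
top {'vfov': 56.90551158721776, 'cx': 320.1904478901477, 'cy': 203.10403268495145, 'rvec': array([ 2.1378092 , -2.17879373,  0.13320453]), 'tvec': array([0.1069046 , 0.59074717, 0.96149463])}
[0.47061398 0.09745371 1.02660021]
{'time': 0.1, 'joint_pos': array([-1.31049633e+00,  5.28362955e-01,  1.43377800e+00,  1.28691062e-05,
        1.18140241e+00, -1.78505192e-01]), 'joint_vel': array([ 0.00012135, -0.00260095, -0.00245236,  0.00106979, -0.00035344,
       -0.00166992]), 'tau': array([ 6.44719894e-04, -4.43303025e+01, -1.78587610e+01, -1.69499845e-04,
        3.87879860e-03, -4.23004010e-06]), 'tcp_pos': array([ 0.26539026, -0.56512456,  0.22113657]), 'tool_rot': array([-9.74783104e-04,  9.76027715e-01,  2.17644085e-01, -3.39328862e-05]), 'ft_force': array([0.15294235, 0.01903448, 0.38393725]), 'moment': array([-0.01753748,  0.0353798 , -0.00208048]), 'finger_force': 0.0, 'finger_gap': 0.08541106303019941}
```

View pics/top0.png

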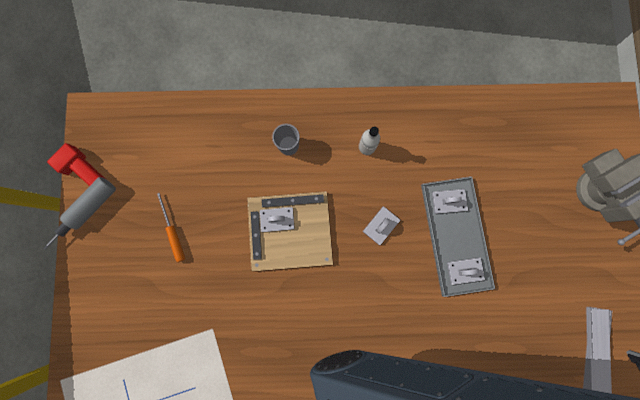

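View pics/side0.png

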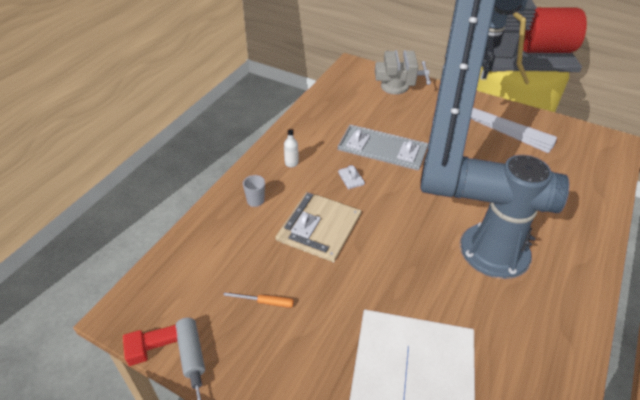

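The top view shows the jig at about (290,232) with the drilled bracket at (277,219). The blank is at (382,226), and the tray is at (458,237) with done_far at (450,201) and done_near at (466,271). The side view shows the same layout, with the oil bottle and cup beyond the work and the arm clear of it.

```bash
python3 - <<'E'
import numpy as np,cv2
im=np.load("pics/top0.npy")[175:305,240:500]
cv2.imwrite("pics/crop.png",cv2.resize(im[:,:,::-1],None,fx=3,fy=3,interpolation=cv2.INTER_CUBIC))
E
```

```text
(no output)
```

View pics/crop.png

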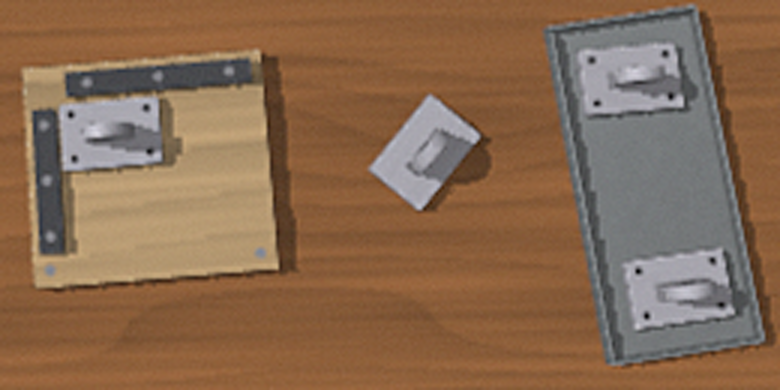

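The crop shows jig board corners at crop px (23,68), (262,50), (279,268), (36,288). The tray rim corners are (546,28), (696,6), (766,343), (609,365). The bracket flanges are bright, low-saturation rectangles.

```bash
cat > h.py <<'E'
import numpy as np,cv2
from bench import env,vision
def ray(n,uv,z):
    c=vision.get_calibration(n); R=cv2.Rodrigues(np.array(c["rvec"],float))[0]; C=-R.T@np.array(c["tvec"]).ravel()
    f=200/np.tan(np.radians(c["vfov"]/2)); uv=np.atleast_2d(uv).astype(float)
    d=np.c_[(uv[:,0]-c["cx"])/f,(uv[:,1]-c["cy"])/f,np.ones(len(uv))]@R
    return (C+d*((z-C[2])/d[:,2])[:,None])[:,:2]
def proj(n,P):
    c=vision.get_calibration(n); f=200/np.tan(np.radians(c["vfov"]/2))
    K=np.array([[f,0,c["cx"]],[0,f,c["cy"]],[0,0,1]])
    return cv2.projectPoints(np.atleast_2d(P).astype(float),np.array(c["rvec"],float),np.array(c["tvec"],float),K,None)[0][:,0]
def quad(name,p):
    e=np.diff(np.r_[p,p[:1]],axis=0); L=np.linalg.norm(e,axis=1)
    print(name,"c",p.mean(0).round(4),"sides",L.round(4),"dirs",np.degrees(np.arctan2(e[:,1],e[:,0])).round(1))
def flange(im,seed,z,name,half=22,S=8,thr=148):
    u,v=seed; cr=im[v-half:v+half,u-half:u+half]
    b=cv2.resize(cr,None,fx=S,fy=S,interpolation=cv2.INTER_CUBIC)
    hsv=cv2.cvtColor(b,cv2.COLOR_RGB2HSV)
    m=((hsv[...,2]>thr)&(hsv[...,1]<45)).astype(np.uint8)
    m=cv2.morphologyEx(m,cv2.MORPH_OPEN,np.ones((9,9)))
    cs=cv2.findContours(m,cv2.RETR_EXTERNAL,cv2.CHAIN_APPROX_NONE)[0]
    c=max(cs,key=cv2.contourArea); box=cv2.boxPoints(cv2.minAreaRect(cv2.convexHull(c)))
    p=(box+.5)/S-.5+[u-half,v-half]; w=ray("top",p,z); quad(name,w); return w
E
python3 - <<'E'
from h import *
im=np.load("pics/top0.npy")
for n,s,z in(("drilled",(277,219),.03),("blank",(382,226),.012),("far",(450,201),.016),("near",(466,271),.016)):
    for t in (135,150): flange(im,s,z,n,thr=t)
cv=lambda a:(np.array(a)+.5)/3-.5+[240,175]
quad("jig",ray("top",cv([(23,68),(262,50),(279,268),(36,288)]),.018))
quad("tray",ray("top",cv([(546,28),(696,6),(766,343),(609,365)]),.018))
# holes in flange tops
for n,q,z in(("drilled",[(71,108),(146,107),(152,152),(71,159)],.03),("far",[(591,59),(665,54),(673,97),(596,103)],.016),("near",[(638,271),(713,260),(722,304),(646,316)],.016)):
    quad("holes "+n,ray("top",cv(q),z))
quad("fence far: top bar",ray("top",cv([(66,75),(249,60),(252,82),(67,97)]),.028))
quad("fence left",ray("top",cv([(33,111),(57,109),(66,253),(40,255)]),.028))
E
```

```text
drilled c [0.5524 0.2153] sides [0.092  0.0619 0.0913 0.0618] dirs [ -85.4 -174.9   94.6    5.7]
drilled c [0.5526 0.2153] sides [0.0907 0.0606 0.0901 0.0606] dirs [ -85.9 -175.4   94.1    5.2]
blank c [ 0.5313 -0.0706] sides [0.0919 0.0612 0.0915 0.0607] dirs [ -40.6 -130.8  139.    49.6]
blank c [ 0.5311 -0.0708] sides [0.0901 0.0607 0.0897 0.0602] dirs [ -41.1 -131.3  138.6   49.1]
far c [ 0.5956 -0.2613] sides [0.0959 0.0626 0.0951 0.0625] dirs [ -86.  -178.9   93.9    1.8]
far c [ 0.5953 -0.2618] sides [0.0944 0.0607 0.0937 0.0606] dirs [ -86.4 -179.2   93.6    1.4]
near c [ 0.4044 -0.2928] sides [0.0951 0.0624 0.0943 0.0622] dirs [ -82.8 -175.5   97.2    5.1]
near c [ 0.4042 -0.2933] sides [0.0933 0.061  0.0926 0.0609] dirs [ -82.8 -175.5   97.2    5.1]
jig c [0.5215 0.1803] sides [0.2205 0.1989 0.2189 0.2   ] dirs [ -86.7 -176.8   93.6    3.6]
tray c [ 0.4991 -0.2768] sides [0.1411 0.3092 0.1421 0.3076] dirs [ -82.7 -172.3   96.7    7.5]
holes drilled c [0.5538 0.2151] sides [0.0679 0.0411 0.0731 0.0461] dirs [ -90.3 -172.9   93.9   -0. ]
holes far c [ 0.5949 -0.263 ] sides [0.0686 0.0403 0.0711 0.0409] dirs [ -87.2 -173.3   93.4    3.1]
holes near c [ 0.4044 -0.2948] sides [0.0688 0.0395 0.0695 0.0402] dirs [ -82.9 -172.3   97.7    6.7]
fence far: top bar c [0.6014 0.171 ] sides [0.1671 0.0204 0.1685 0.0202] dirs [ -86.4 -173.4   93.6    2.6]
fence left c [0.5099 0.2705] sides [0.0218 0.1295 0.0232 0.1294] dirs [ -86.3 -176.4   93.3    3. ]
```

```bash
cat >> h.py <<'E'
def phi():
    w,x,y,z=env.read_state()["tool_rot"]; return np.degrees(np.arctan2(2*(x*y+w*z),1-2*(y*y+z*z)))
def go(x,y,z,ph=None):
    "remaining shift in the present tool axes, mm, and turn, deg (turn last)"
    s=env.read_state(); p=s["tcp_pos"]; f=np.radians(phi()); d=(np.array([x,y,z])-p)*1000
    t=0 if ph is None else -((ph-np.degrees(f)+180)%360-180)
    print("t",round(s["time"],2),"tcp",p.round(4),"phi",round(np.degrees(f),2),"shift",np.round([np.cos(f)*d[0]+np.sin(f)*d[1],np.sin(f)*d[0]-np.cos(f)*d[1],-d[2]],1),"turn",round(t,1),"gap",round(s["finger_gap"],4),"ff",round(s["finger_force"],1),"F",s["ft_force"].round(1))
E
```

servo_tool(
  increments=[
    [[0,0,0],-9.9],
    [[0,0,0],-9.9],
    [[0,0,0],-9.9],
    [[0,0,0],-9.9],
    [[0,0,0],-9.9],
    [[0,0,0],-9.9],
    [[0,0,0],-9.9],
    [[42,19,0],0],
    [[42,19,0],0],
    [[42,19,0],0],
    [[42,19,0],0],
    [[42,19,0],0],
    [[42,19,0],0],
    [[42,19,0],0],
    [[42,19,0],0],
    [[42,19,0],0],
    [[42,19,0],0],
    [[42,19,0],0],
    [[42,19,0],0],
    [[42,19,0],0],
  ],
  claw=0.8,
)

```text
time: 2.6
tcp_pos: [0.4697, -0.0007, 0.2218]
tool_rot: [-0.0, 0.679, 0.734, -0.0]
ft_force: [1.1, -0.9, -0.1]
finger_gap: 0.0682
finger_force: 0.0
```

```bash
python3 -c "
from h import *
go(.5526,.2153,.1,94.4)"
```

```text
t 2.6 tcp [ 0.4697 -0.0007  0.2218] phi 94.44 shift [209.   99.4 121.8] turn 0.0 gap 0.0682 ff 0.0 F [ 1.1 -0.9 -0.1]
```

servo_tool(
  increments=[
    [[42,20,0],0],
    [[42,20,0],0],
    [[42,20,0],0],
    [[42,20,20],0],
    [[41,19.5,40],0],
    [[0,0,25],0],
    [[0,0,0],0],
    [[0,0,0],0],
  ],
)

```text
time: 3.6
tcp_pos: [0.5529, 0.2135, 0.1376]
tool_rot: [0.0, 0.679, 0.734, 0.0]
ft_force: [-0.3, -0.3, 0.1]
finger_gap: 0.0681
finger_force: 0.0
```

```bash
python3 -c "
from h import *
im=vision.get_image('top'); cv2.imwrite('pics/t1.png',cv2.resize(im[170:300,230:400,::-1],None,fx=4,fy=4,interpolation=2))
go(.5526,.2153,.059,94.4)"
```

```text
t 3.65 tcp [0.5533 0.2134 0.1382] phi 94.4 shift [ 1.9 -0.6 79.2] turn -0.0 gap 0.0682 ff 0.0 F [ 0.1 -0.8  0.4]
```

View pics/t1.png

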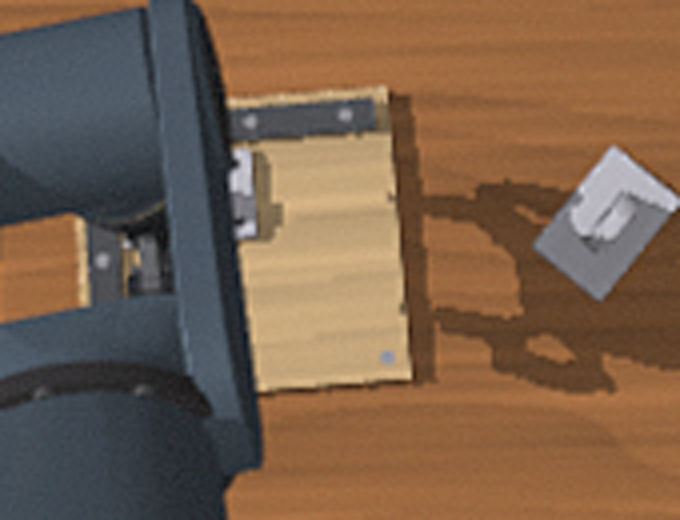

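The arm hides the bracket in this view. Its shadow shows the open gripper above the jig, and the blank is still at crop (608,222).

servo_tool(
  increments=[
    [[2,-0.5,20],0],
    [[0,0,25],0],
    [[0,0,20],0],
    [[0,0,14],0],
    [[0,0,0],0],
    [[0,0,0],0],
  ],
  claw=0.5,
)

```text
time: 4.4
tcp_pos: [0.5527, 0.2158, 0.059]
tool_rot: [0.001, 0.679, 0.734, 0.001]
ft_force: [0.7, -0.0, 0.0]
finger_gap: 0.0427
finger_force: 0.0
```

servo_tool(
  increments=[
    [[0,0,0],0],
    [[0,0,0],0],
    [[0,0,0],0],
    [[0,0,0],0],
    [[0,0,0],0],
    [[0,0,0],0],
    [[0,0,0],0],
    [[0,0,0],0],
  ],
  claw=0,
  squeeze=50,
)

```text
time: 5.4
tcp_pos: [0.5519, 0.2158, 0.058]
tool_rot: [0.0, 0.679, 0.734, 0.0]
ft_force: [-0.4, 0.0, 0.4]
finger_gap: -0.0001
finger_force: 0.0
```

```bash
python3 -c "
from h import *
go(.4998,-.2773,.18,96.5)"
```

```text
t 5.4 tcp [0.5519 0.2158 0.058 ] phi 94.44 shift [-487.5  -90.1 -122. ] turn -2.1 gap -0.0001 ff 0.0 F [-0.4  0.   0.4]
```

```bash
python3 -c "
from h import *
im=vision.get_image('side'); cv2.imwrite('pics/s1.png',cv2.resize(im[130:290,240:460,::-1],None,fx=3.6,fy=3.6,interpolation=2))
print(proj('side',[[.5519,.2158,.058],[.5593,.2176,.03]]))"
```

```text
[[306.48388518 218.57176026]
 [304.21010678 223.9958073 ]]
```

View pics/s1.png

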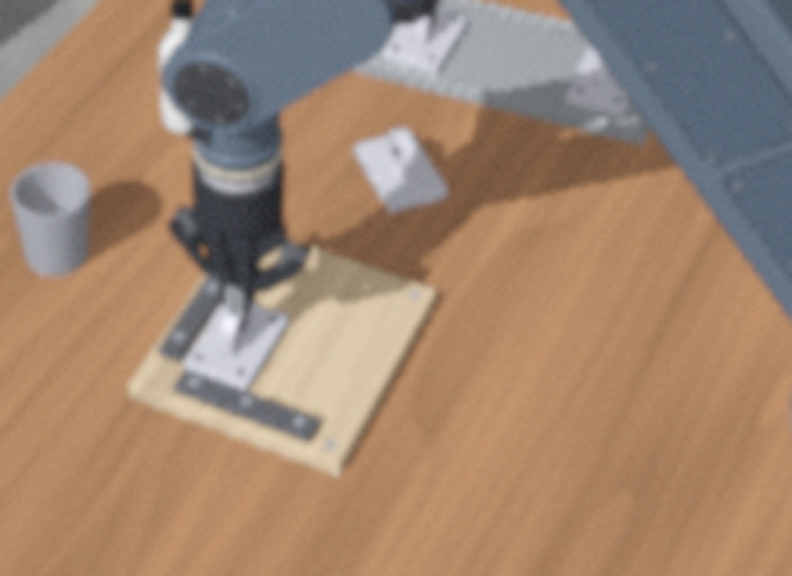

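The side view shows the closed fingers on the robot side of the lug, with the tip near crop (237,350) and the lug near (228,320). The grasp missed, so I'll compute by how much.

```bash
python3 - <<'E'
from h import *
im=vision.get_image('side'); o=np.load('pics/side0.npy')
q=[(185,365),(245,388),(287,320),(220,300)]
cv=lambda a:(np.array(a)+.5)/3.6-.5+[240,130]
print("corners",ray('side',cv(q),.03).round(4),ray('side',cv(q),.03).mean(0))
for z in(.036,.05,.07):print("tip",ray('side',cv([(237,350)]),z), 'jaw axis at body',proj('side',[[.5519,.2158,.036],[.5519,.2158,.12]]))
a=cv2.resize(o[185:260,270:350],None,fx=5,fy=5,interpolation=2); b=cv2.resize(im[185:260,270:350],None,fx=5,fy=5,interpolation=2)
cv2.imwrite('pics/s2.png',np.hstack([a,b])[:,:,::-1])
s=env.read_state(); print(env.tips_ahead,s['tcp_pos'],s['joint_pos'])
E
```

```text
corners [[0.5808 0.2631]
 [0.5226 0.2603]
 [0.5285 0.1738]
 [0.5925 0.1819]] [0.55610102 0.21975785]
tip [[0.54729768 0.23059328]] jaw axis at body [[306.51503467 223.22650723]
 [306.39273892 204.95154224]]
tip [[0.5412376 0.2411163]] jaw axis at body [[306.51503467 223.22650723]
 [306.39273892 204.95154224]]
tip [[0.53258035 0.2561492 ]] jaw axis at body [[306.51503467 223.22650723]
 [306.39273892 204.95154224]]
0.022 [0.5518803  0.21578606 0.05800113] [1.84278821e-01 7.09764715e-01 1.63909792e+00 3.33948148e-05
 7.92752228e-01 1.06689908e-01]
```

View pics/s2.png

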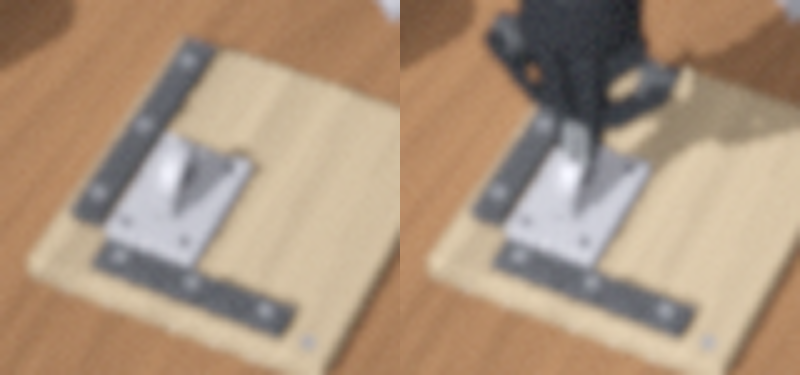

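The before and after halves show the bracket unmoved. The finger pads end at about (577,160), near the lug top, so they are above or behind the lug. I'll open the claw and look from both cameras.

servo_tool(
  increments=[
    [[0,0,0],0],
    [[0,0,0],0],
    [[0,0,0],0],
    [[0,0,0],0],
  ],
  claw=0.6,
)

```text
time: 6.0
tcp_pos: [0.5519, 0.2158, 0.058]
tool_rot: [-0.0, 0.679, 0.734, 0.0]
ft_force: [-0.6, 0.1, -0.3]
finger_gap: 0.051
finger_force: 0.0
```

```bash
python3 - <<'E'
from h import *
im=vision.get_image('side'); t=vision.get_image('top')
R=lambda a,f:cv2.resize(a,None,fx=f,fy=f,interpolation=2)
b=R(im[175:260,270:340],7)[:595,:]; a=R(t[180:300,230:290],4.95)
h=np.zeros((600,800,3),np.uint8); h[:b.shape[0],:b.shape[1]]=b; a=a[:600,:300]; h[:a.shape[0],500:500+a.shape[1]]=a
cv2.imwrite('pics/s3.png',h[:,:,::-1])
f=np.radians(phi()); ty=np.array([np.sin(f),-np.cos(f),0]); p=env.read_state()['tcp_pos']; g=env.read_state()['finger_gap']
for dz in(-.022,-.01):
  P=[p+[0,0,dz]+k*ty*(g/2) for k in(-1,1)]; print((proj('side',P)-[270,175])*7)
print((proj('side',[p+[0,0,-.022], [.5526,.2153,.072],[.5526,.2153,.03]])-[270,175])*7)
E
```

```text
[[307.10985791 355.38068976]
 [204.71238598 319.81313784]]
[[307.26493191 337.70080801]
 [204.32618567 302.10510317]]
[[255.68053758 337.5168208 ]
 [254.42769268 282.63543227]
 [254.8603713  345.0668866 ]]
```

View pics/s3.png

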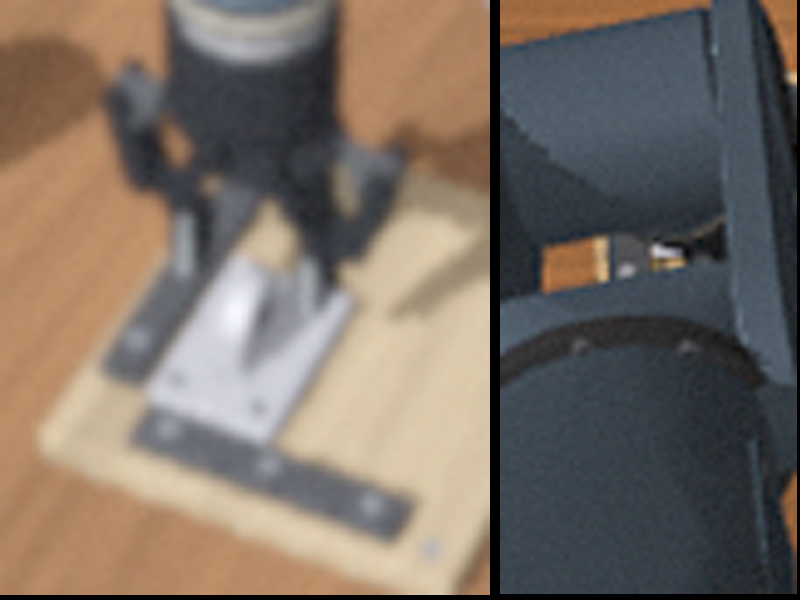

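The fingertips appear at (188,278) and (310,300). Predicted were (205,320) and (307,355). The flange lies where I predicted, so the fingers really stand about 25–33 mm higher than nominal. I'll go down gently and feel for it.

servo_tool(
  increments=[
    [[0,0,5],0],
    [[0,0,5],0],
    [[0,0,4],0],
    [[0,0,0],0],
  ],
)

```text
time: 6.6
tcp_pos: [0.5515, 0.2157, 0.0434]
tool_rot: [-0.0, 0.679, 0.734, -0.0]
ft_force: [0.1, -0.6, 0.4]
finger_gap: 0.0512
finger_force: 0.0
```

servo_tool(
  increments=[
    [[0,0,0],0],
    [[0,0,0],0],
    [[0,0,0],0],
    [[0,0,0],0],
    [[0,0,0],0],
    [[0,0,0],0],
  ],
  claw=0,
  squeeze=20,
)

```text
time: 7.35
tcp_pos: [0.5522, 0.2158, 0.0443]
tool_rot: [0.0, 0.679, 0.734, 0.0]
ft_force: [-0.3, -0.2, 2.6]
finger_gap: 0.0115
finger_force: 24.0
```

servo_tool(
  increments=[
    [[0,0,0],0],
    [[0,0,0],0],
    [[0,0,4],0],
    [[0,0,5],0],
    [[0,0,5],0],
    [[0,0,4],0],
    [[0,0,0],0],
  ],
  claw=0.4,
)

```text
time: 8.22
tcp_pos: [0.5516, 0.2157, 0.0255]
tool_rot: [-0.0, 0.679, 0.734, -0.0]
ft_force: [0.3, 0.4, -0.1]
finger_gap: 0.0337
finger_force: 0.0
```

servo_tool(
  increments=[
    [[0,0,0],0],
    [[0,0,0],0],
    [[0,0,0],0],
    [[0,0,0],0],
    [[0,0,0],0],
    [[0,0,0],0],
  ],
  claw=0,
  squeeze=60,
)

```text
time: 8.98
tcp_pos: [0.5521, 0.2158, 0.0262]
tool_rot: [0.0, 0.679, 0.734, 0.0]
ft_force: [0.0, 0.9, 1.5]
finger_gap: 0.011
finger_force: 59.8
```

```bash
python3 - <<'E'
from h import *
im=vision.get_image('side')
R=lambda a,f:cv2.resize(a,None,fx=f,fy=f,interpolation=2)
cv2.imwrite('pics/s4.png',R(im[175:260,270:340],7)[:,:,::-1])
go(.4998,-.2773,.18,96.5)
E
```

```text
t 9.03 tcp [0.5521 0.2158 0.0262] phi 94.44 shift [-487.6  -90.4 -153.8] turn -2.1 gap 0.0108 ff 59.9 F [0.6 0.3 2.5]
```

View pics/s4.png

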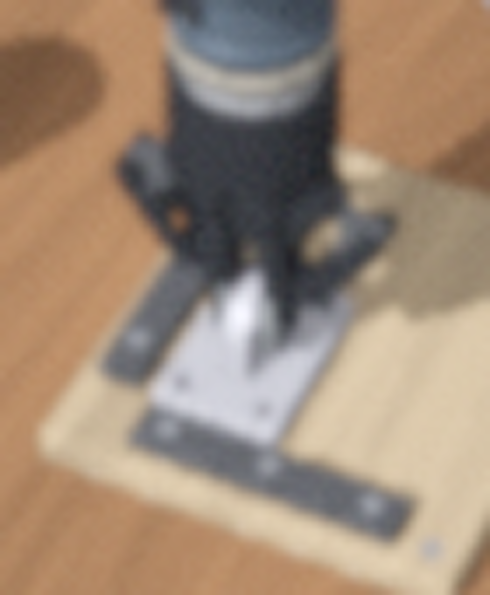

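The fingers now hold the lug (gap 11 mm, 60 N), but toward its far (−y) end. The flange hasn't moved. I'll lift it and carry it to the tray.

servo_tool(
  increments=[
    [[0,0,-10],0],
    [[0,0,-25],0],
    [[0,0,-40],0],
    [[0,0,-40],0],
    [[-20,-4,-39],0],
    [[-40,-7.5,0],0],
    [[-40,-7.5,0],0],
    [[-40,-7.5,0],0],
    [[-40,-7.5,0],0],
    [[-40,-7.5,0],0],
    [[-40,-7.5,0],0],
    [[-40,-7.5,0],0],
    [[-40,-7.5,0],0],
    [[-40,-7.5,0],0],
    [[-40,-7.5,0],0],
    [[-40,-7.5,0],0],
    [[-28,-4,0],-2],
    [[0,0,0],0],
    [[0,0,0],0],
  ],
)

```text
time: 11.4
tcp_pos: [0.4987, -0.2766, 0.1797]
tool_rot: [-0.001, 0.666, 0.746, 0.0]
ft_force: [-0.2, -0.0, -2.5]
finger_gap: 0.0107
finger_force: 59.3
```

```bash
python3 - <<'E'
from h import *
im=vision.get_image('side'); t=vision.get_image('top'); np.save('pics/sA.npy',im)
R=lambda a,f:cv2.resize(a,None,fx=f,fy=f,interpolation=2)
h=np.zeros((600,800,3),np.uint8); b=R(im[65:185,310:430],4); a=R(t[165:315,405:510],3)
h[:480,:480]=b; h[:450,485:800]=a
cv2.imwrite('pics/s5.png',h[:,:,::-1])
go(.4998,-.2773,.05,96.5)
p=env.read_state()['tcp_pos']
print((proj('side',[p,[.4998,-.2773,.004],[.4998,-.2773,p[2]-.026+.018],[.5953,-.2618,.016],[.4042,-.2933,.016]])-[310,65])*4)
print((proj('top',[p,[.4998,-.2773,p[2]-.026+.018+.012]])-[405,165])*3)
E
```

```text
t 11.5 tcp [ 0.4991 -0.2763  0.1798] phi 96.49 shift [ -1.1   0.6 129.8] turn -0.0 gap 0.0113 ff 59.3 F [ 0.7 -0.3 -2.7]
[[313.42301134 178.66377104]
 [292.75251611 331.16529189]
 [312.15162933 185.2469429 ]
 [194.55296314 298.68090188]
 [396.22351485 344.25271857]]
[[235.32443756 203.8315514 ]
 [238.93524099 202.64330731]]
```

View pics/s5.png

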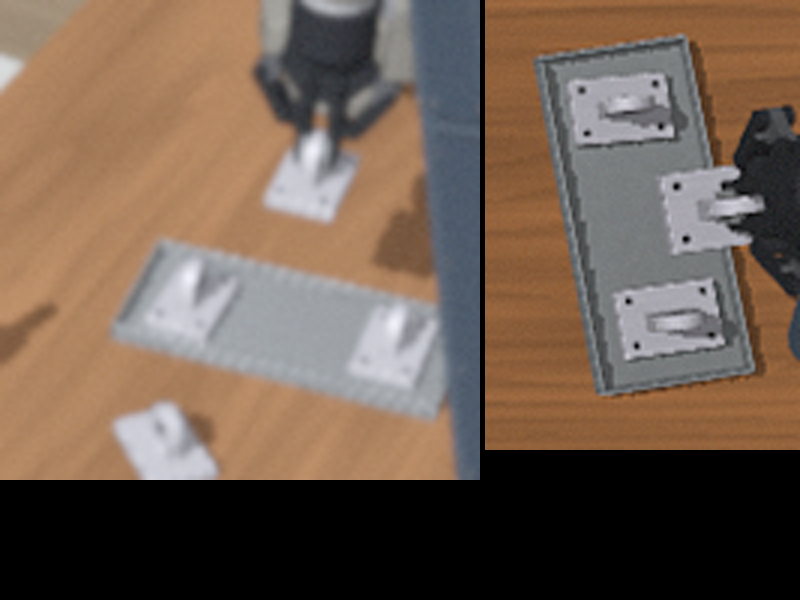

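The carried bracket hangs over the middle of the gap. Top crop: flange centre at about (725,208) against predicted (724,203). Side crop: flange centre (312,183). The lug is gripped centrally, so the error is purely in height. Next I lower it.

servo_tool(
  increments=[
    [[-1,3,20],0],
    [[0,0,40],0],
    [[0,0,40],0],
    [[0,0,30],0],
    [[0,0,20],0],
    [[0,0,8],0],
    [[0,0,3],0],
    [[0,0,0],0],
    [[0,0,0],0],
  ],
)

```text
time: 12.62
tcp_pos: [0.5031, -0.2788, 0.0199]
tool_rot: [0.001, 0.666, 0.746, 0.0]
ft_force: [-0.6, -0.1, -2.2]
finger_gap: 0.0111
finger_force: 59.2
```

servo_tool(
  increments=[
    [[0,0,1.5],0],
    [[0,0,1.5],0],
    [[0,0,1.5],0],
    [[0,0,0],0],
  ],
)

```text
time: 13.12
tcp_pos: [0.5024, -0.2784, 0.0143]
tool_rot: [-0.0, 0.666, 0.746, 0.0]
ft_force: [-0.6, 0.1, -1.9]
finger_gap: 0.0111
finger_force: 59.2
```

servo_tool(
  increments=[
    [[0,0,1],0],
    [[0,0,1],0],
    [[0,0,0],0],
  ],
)

```text
time: 13.5
tcp_pos: [0.5025, -0.2784, 0.0124]
tool_rot: [-0.0, 0.666, 0.746, -0.0]
ft_force: [-0.6, 0.2, -1.8]
finger_gap: 0.0109
finger_force: 59.2
```

servo_tool(
  increments=[
    [[0,0,1],0],
    [[0,0,0],0],
  ],
)

```text
time: 13.75
tcp_pos: [0.5026, -0.2785, 0.0122]
tool_rot: [0.0, 0.666, 0.746, -0.0]
ft_force: [-1.6, 0.6, 4.3]
finger_gap: 0.0112
finger_force: 60.2
```

servo_tool(
  increments=[
    [[0,0,0],0],
    [[0,0,0],0],
    [[0,0,0],0],
    [[0,0,-3],0],
    [[0,0,-12],0],
    [[0,0,-25],0],
    [[0,0,-40],0],
    [[0,0,-40],0],
    [[0,0,-30],0],
    [[0,0,0],0],
  ],
  claw=0.4,
)

```text
time: 15.0
tcp_pos: [0.5041, -0.2796, 0.165]
tool_rot: [0.004, 0.666, 0.746, 0.0]
ft_force: [0.2, -0.6, 0.2]
finger_gap: 0.034
finger_force: 0.0
```

```bash
python3 - <<'E'
from h import *
t=vision.get_image('top')
for n,s,z in(("blank",(382,226),.012),("mid",(458,236),.016),("far",(450,201),.016),("near",(466,271),.016)):
    flange(t,s,z,n)
print(proj('top',[.5026,-.2785,.016]))
go(.5312,-.0707,.1,138.8)
E
```

```text
blank c [ 0.5312 -0.0707] sides [0.0909 0.061  0.0905 0.0605] dirs [ -40.8 -131.   138.9   49.4]
mid c [ 0.5019 -0.2789] sides [0.0948 0.0617 0.0941 0.0616] dirs [ -83.4 -176.3   96.5    4.4]
far c [ 0.5955 -0.2615] sides [0.0949 0.0616 0.0942 0.0615] dirs [ -85.9 -178.8   94.     1.9]
near c [ 0.4043 -0.2932] sides [0.0936 0.0614 0.0929 0.0613] dirs [ -82.8 -175.5   97.2    5.1]
[[457.85224702 234.16530407]]
t 15.05 tcp [ 0.503  -0.2788  0.1631] phi 96.44 shift [203.6  51.3  63.1] turn -42.4 gap 0.034 ff 0.0 F [ 0.1 -0.5  0. ]
```

servo_tool(
  increments=[
    [[34,8.5,0],0],
    [[34,8.5,0],0],
    [[34,8.5,0],0],
    [[34,8.5,0],0],
    [[34,8.5,0],0],
    [[34,8.5,0],0],
    [[0,0,0],-10.6],
    [[0,0,20],-10.6],
    [[0,0,30],-10.6],
    [[0,0,10],-10.6],
    [[0,0,0],0],
    [[0,0,0],0],
  ],
  claw=0.6,
)

```text
time: 16.55
tcp_pos: [0.5301, -0.07, 0.1013]
tool_rot: [-0.0, 0.353, 0.936, -0.0]
ft_force: [0.6, 0.4, -0.3]
finger_gap: 0.0512
finger_force: 0.0
```

```bash
python3 -c "
from h import *
go(.5312,-.0707,.009,139)"
```

```text
t 16.55 tcp [ 0.5301 -0.07    0.1013] phi 138.69 shift [-1.3  0.1 92.3] turn -0.3 gap 0.0512 ff 0.0 F [ 0.6  0.4 -0.3]
```

servo_tool(
  increments=[
    [[-1,0,20],-0.3],
    [[0,0,25],0],
    [[0,0,20],0],
    [[0,0,15],0],
    [[0,0,8],0],
    [[0,0,4],0],
    [[0,0,0],0],
  ],
  claw=0.45,
)

```text
time: 17.42
tcp_pos: [0.5313, -0.0707, 0.0097]
tool_rot: [0.0, 0.349, 0.937, 0.0]
ft_force: [-0.4, -0.2, 0.2]
finger_gap: 0.0383
finger_force: 0.0
```

servo_tool(
  increments=[
    [[0,0,0],0],
    [[0,0,0],0],
    [[0,0,0],0],
    [[0,0,0],0],
    [[0,0,0],0],
    [[0,0,0],0],
  ],
  claw=0,
  squeeze=90,
)

```text
time: 18.18
tcp_pos: [0.5316, -0.0707, 0.0102]
tool_rot: [0.001, 0.349, 0.937, 0.0]
ft_force: [-0.2, 0.2, 5.6]
finger_gap: 0.0106
finger_force: 88.8
```

```bash
python3 -c "
from h import *
go(.54,.2,.11,93.4)
t=vision.get_image('top')"
```

```text
t 18.18 tcp [ 0.5316 -0.0707  0.0102] phi 139.14 shift [170.7 210.3 -99.8] turn 45.7 gap 0.0106 ff 88.8 F [-0.2  0.2  5.6]
```

servo_tool(
  increments=[
    [[0,0,-10],0],
    [[0,0,-30],0],
    [[0,0,-40],0],
    [[0,0,-20],0],
    [[0,0,0],9.1],
    [[0,0,0],9.1],
    [[0,0,0],9.1],
    [[0,0,0],9.1],
    [[0,0,0],9.2],
    [[39,5,0],0],
    [[39,5,0],0],
    [[39,5,0],0],
    [[39,5,0],0],
    [[39,5,0],0],
    [[39,4,0],0],
    [[39,4,0],0],
    [[0,0,0],0],
    [[0,0,0],0],
  ],
)

```text
time: 20.48
tcp_pos: [0.5465, 0.2035, 0.1093]
tool_rot: [-0.0, 0.685, 0.729, -0.001]
ft_force: [-0.8, 0.1, -1.7]
finger_gap: 0.0106
finger_force: 88.0
```

```bash
python3 - <<'E'
from h import *
go(.548,.2049,.028,93.5)
p=env.read_state()['tcp_pos']
im=vision.get_image('side'); cv2.imwrite('pics/s6.png',cv2.resize(im[165:260,265:345],None,fx=6,fy=6,interpolation=2)[:,:,::-1])
z=p[2]-.01+.012
f=np.radians(phi()); a=np.array([np.cos(f),np.sin(f),0]); b=np.array([np.sin(f),-np.cos(f),0]); c=np.array([p[0],p[1],z])
print((proj('side',[c+.045*i*a+.03*j*b for i,j in((1,1),(1,-1),(-1,-1),(-1,1))])-[265,165])*6)
E
```

```text
t 20.48 tcp [0.5465 0.2035 0.1093] phi 93.58 shift [ 1.3  1.6 81.3] turn 0.1 gap 0.0106 ff 88.0 F [-0.8  0.1 -1.7]
[[177.20127098 279.65895103]
 [284.6011963  318.05838453]
 [359.51247715 201.19805082]
 [255.08807472 165.45059963]]
```

View pics/s6.png

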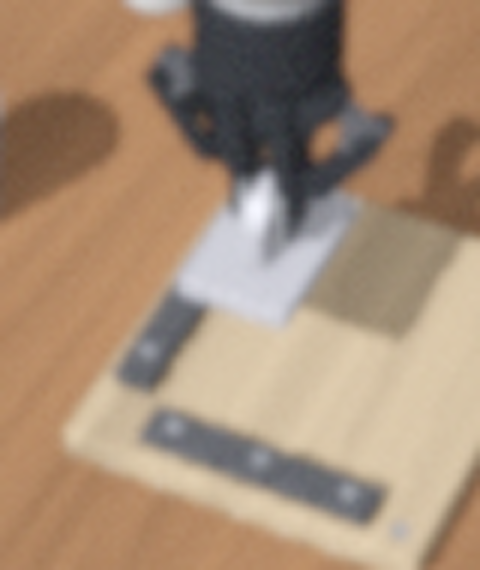

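The blank hangs over the board with flange corners at (177,280), (280,325) and (360,205), matching the prediction of (177,280), (285,318), (360,201). Next I lower it.

servo_tool(
  increments=[
    [[0,0,25],0],
    [[0,0,30],0],
    [[0,0,15],0],
    [[0,0,5],0],
    [[0,0,3],0],
    [[0,0,0],0],
    [[0,0,0],0],
  ],
)

```text
time: 21.4
tcp_pos: [0.5477, 0.204, 0.0323]
tool_rot: [0.0, 0.685, 0.729, 0.001]
ft_force: [0.4, -0.3, -2.1]
finger_gap: 0.0106
finger_force: 88.0
```

servo_tool(
  increments=[
    [[0,0,1],0],
    [[0,0,1],0],
    [[0,0,0],0],
  ],
)

```text
time: 21.78
tcp_pos: [0.5471, 0.2039, 0.0295]
tool_rot: [-0.0, 0.685, 0.729, -0.0]
ft_force: [0.2, -0.5, -2.0]
finger_gap: 0.0109
finger_force: 88.0
```

servo_tool(
  increments=[
    [[0,0,1],0],
    [[0,0,0],0],
  ],
)

```text
time: 22.02
tcp_pos: [0.5471, 0.2039, 0.0284]
tool_rot: [-0.0, 0.685, 0.729, -0.0]
ft_force: [-0.6, -0.2, -1.7]
finger_gap: 0.0105
finger_force: 88.0
```

servo_tool(
  increments=[
    [[0,0,0.7],0],
    [[0,0,0],0],
  ],
)

```text
time: 22.28
tcp_pos: [0.5472, 0.2039, 0.0283]
tool_rot: [0.0, 0.685, 0.729, 0.0]
ft_force: [-0.1, -0.6, 2.8]
finger_gap: 0.0107
finger_force: 88.7
```

servo_tool(
  increments=[
    [[0,0,0.7],0],
    [[0,0,0],0],
  ],
)

```text
time: 22.52
tcp_pos: [0.5472, 0.2039, 0.0282]
tool_rot: [0.0, 0.685, 0.729, 0.0]
ft_force: [-3.3, -1.0, 7.7]
finger_gap: 0.0104
finger_force: 89.4
```

servo_tool(
  increments=[
    [[0,3,0],0],
    [[0,3,0],0],
    [[0,2,0],0],
    [[0,1,0],0],
    [[0,0,0],0],
  ],
)

```text
time: 23.15
tcp_pos: [0.556, 0.2045, 0.0283]
tool_rot: [-0.0, 0.685, 0.729, 0.0]
ft_force: [-2.3, -0.8, 7.9]
finger_gap: 0.0104
finger_force: 89.4
```

servo_tool(
  increments=[
    [[0,1,0],0],
    [[0,1,0],0],
    [[0,0,0],0],
  ],
)

```text
time: 23.52
tcp_pos: [0.5579, 0.2047, 0.0282]
tool_rot: [-0.0, 0.685, 0.729, -0.0]
ft_force: [-3.5, 0.1, 7.5]
finger_gap: 0.0106
finger_force: 89.4
```

servo_tool(
  increments=[
    [[0,1,0],0],
    [[0,0,0],0],
  ],
)

```text
time: 23.78
tcp_pos: [0.5589, 0.2047, 0.0283]
tool_rot: [-0.0, 0.685, 0.729, -0.0]
ft_force: [-2.7, -0.3, 8.3]
finger_gap: 0.0101
finger_force: 89.4
```

servo_tool(
  increments=[
    [[0,1,0],0],
    [[0,0,0],0],
  ],
)

```text
time: 24.02
tcp_pos: [0.5599, 0.2048, 0.0282]
tool_rot: [-0.0, 0.685, 0.729, -0.0]
ft_force: [-3.6, -0.3, 7.3]
finger_gap: 0.0106
finger_force: 89.4
```

servo_tool(
  increments=[
    [[0,1,0],0],
    [[0,0,0],0],
  ],
)

```text
time: 24.28
tcp_pos: [0.5609, 0.2049, 0.0283]
tool_rot: [-0.0, 0.685, 0.729, 0.0]
ft_force: [-3.0, -0.3, 7.9]
finger_gap: 0.0104
finger_force: 89.4
```

servo_tool(
  increments=[
    [[0,1,0],0],
    [[0,0,0],0],
  ],
)

```text
time: 24.52
tcp_pos: [0.562, 0.2049, 0.0283]
tool_rot: [-0.0, 0.685, 0.729, 0.0]
ft_force: [-2.9, 0.1, 8.1]
finger_gap: 0.0105
finger_force: 89.4
```

servo_tool(
  increments=[
    [[0,1,0],0],
    [[0,0,0],0],
  ],
)

```text
time: 24.78
tcp_pos: [0.5619, 0.2049, 0.0282]
tool_rot: [-0.001, 0.685, 0.729, -0.001]
ft_force: [-5.6, -1.3, 9.6]
finger_gap: 0.0105
finger_force: 89.7
```

servo_tool(
  increments=[
    [[0,1,0],0],
    [[0,0,0],0],
  ],
)

```text
time: 25.02
tcp_pos: [0.5619, 0.2049, 0.0283]
tool_rot: [-0.001, 0.685, 0.729, -0.002]
ft_force: [-6.7, -0.4, 11.0]
finger_gap: 0.0107
finger_force: 89.9
```

servo_tool(
  increments=[
    [[3,0,0],0],
    [[3,0,0],0],
    [[2,0,0],0],
    [[1,0,0],0],
    [[0,0,0],0],
  ],
)

```text
time: 25.65
tcp_pos: [0.5615, 0.2123, 0.0283]
tool_rot: [-0.001, 0.685, 0.729, -0.002]
ft_force: [-5.3, -6.0, 11.5]
finger_gap: 0.0103
finger_force: 90.0
```

servo_tool(
  increments=[
    [[1,0,0],0],
    [[1,0,0],0],
    [[0,0,0],0],
  ],
)

```text
time: 26.02
tcp_pos: [0.5613, 0.2143, 0.0283]
tool_rot: [-0.001, 0.685, 0.729, -0.002]
ft_force: [-6.2, -6.3, 11.8]
finger_gap: 0.0101
finger_force: 90.0
```

servo_tool(
  increments=[
    [[1,0,0],0],
    [[0,0,0],0],
  ],
)

```text
time: 26.28
tcp_pos: [0.5613, 0.2152, 0.0283]
tool_rot: [-0.001, 0.685, 0.729, -0.002]
ft_force: [-5.8, -5.5, 11.1]
finger_gap: 0.0106
finger_force: 90.0
```

servo_tool(
  increments=[
    [[1,0,0],0],
    [[0,0,0],0],
  ],
)

```text
time: 26.52
tcp_pos: [0.5612, 0.2162, 0.0283]
tool_rot: [-0.001, 0.685, 0.729, -0.002]
ft_force: [-5.6, -6.1, 10.8]
finger_gap: 0.0106
finger_force: 90.0
```

servo_tool(
  increments=[
    [[1,0,0],0],
    [[1,0,0],0],
    [[0,0,0],0],
  ],
)

```text
time: 26.9
tcp_pos: [0.5611, 0.2182, 0.0283]
tool_rot: [-0.001, 0.685, 0.729, -0.002]
ft_force: [-6.1, -6.5, 11.0]
finger_gap: 0.0102
finger_force: 90.0
```

servo_tool(
  increments=[
    [[1,0,0],0],
    [[0,0,0],0],
  ],
)

```text
time: 27.15
tcp_pos: [0.561, 0.2192, 0.0283]
tool_rot: [-0.001, 0.685, 0.729, -0.002]
ft_force: [-6.2, -5.8, 11.3]
finger_gap: 0.0101
finger_force: 90.0
```

servo_tool(
  increments=[
    [[1,0,0],0],
    [[0,0,0],0],
  ],
)

```text
time: 27.4
tcp_pos: [0.561, 0.2202, 0.0283]
tool_rot: [-0.001, 0.685, 0.729, -0.002]
ft_force: [-5.6, -5.6, 11.6]
finger_gap: 0.0102
finger_force: 90.0
```

servo_tool(
  increments=[
    [[1,0,0],0],
    [[0,0,0],0],
  ],
)

```text
time: 27.65
tcp_pos: [0.5609, 0.2208, 0.0283]
tool_rot: [-0.0, 0.685, 0.729, -0.003]
ft_force: [-5.9, -7.7, 11.6]
finger_gap: 0.0105
finger_force: 90.0
```

servo_tool(
  increments=[
    [[1,0,0],0],
    [[0,0,0],0],
  ],
)

```text
time: 27.9
tcp_pos: [0.5609, 0.2208, 0.0283]
tool_rot: [-0.0, 0.684, 0.729, -0.003]
ft_force: [-6.4, -11.6, 12.5]
finger_gap: 0.0106
finger_force: 90.1
```

servo_tool(
  increments=[
    [[1,0,0],0],
    [[0,0,0],0],
  ],
)

```text
time: 28.15
tcp_pos: [0.5609, 0.2208, 0.0284]
tool_rot: [0.0, 0.684, 0.729, -0.004]
ft_force: [-6.2, -13.7, 12.3]
finger_gap: 0.0104
finger_force: 90.1
```

servo_tool(
  increments=[
    [[0,1,0],0],
    [[0,1,0],0],
    [[0,1,0],0],
    [[1,0,0],0],
    [[0,0,0],0],
    [[0,0,0],0],
  ],
)

```text
time: 28.9
tcp_pos: [0.561, 0.2208, 0.0285]
tool_rot: [-0.001, 0.684, 0.729, -0.007]
ft_force: [-9.4, -16.4, 18.3]
finger_gap: 0.0103
finger_force: 90.8
```

servo_tool(
  increments=[
    [[0,1,0],0],
    [[0,1,0],0],
    [[0,0,0],0],
    [[0,0,0],0],
  ],
)

```text
time: 29.4
tcp_pos: [0.561, 0.2208, 0.0286]
tool_rot: [-0.002, 0.684, 0.729, -0.008]
ft_force: [-13.9, -16.1, 21.3]
finger_gap: 0.0105
finger_force: 91.3
```

```bash
python3 - <<'E'
from h import *
go(.5609,.2208,.028,93.5); s=env.read_state(); print(s['moment'].round(2),s['tool_rot'].round(4))
im=vision.get_image('side'); t=vision.get_image('top')
# flange corners, side view: bright unsaturated blob on the board
u0,v0,S=280,200,8
b=cv2.resize(im[v0:v0+50,u0:u0+55],None,fx=S,fy=S,interpolation=2); h=cv2.cvtColor(b,cv2.COLOR_RGB2HSV)
m=((h[...,2]>150)&(h[...,1]<40)).astype(np.uint8); m=cv2.morphologyEx(m,cv2.MORPH_OPEN,np.ones((9,9)))
c=max(cv2.findContours(m,0,1)[0],key=cv2.contourArea)
a=cv2.approxPolyDP(cv2.convexHull(c),12,True)[:,0]; p=(a+.5)/S-.5+[u0,v0]; print(ray('side',p,.03).round(4))
f=np.radians(3.5); R=np.array([[np.cos(f),-np.sin(f)],[np.sin(f),np.cos(f)]])
print("in jig frame",((ray('side',p,.03)-[.5215,.1803])@R*1000).round(1))
E
```

```text
t 29.4 tcp [0.561  0.2208 0.0286] phi 93.66 shift [ 0.  -0.1  0.6] turn 0.2 gap 0.0105 ff 91.3 F [-13.9 -16.1  21.3]
[-2.4   1.78 -0.11] [-0.0024  0.6841  0.7293 -0.0084]
[[0.5399 0.1698]
 [0.5297 0.2002]
 [0.5263 0.2578]
 [0.564  0.28  ]
 [0.5861 0.2738]
 [0.5955 0.262 ]
 [0.5898 0.1846]]
in jig frame [[ 17.7 -11.6]
 [  9.4  19.3]
 [  9.5  77. ]
 [ 48.5  96.9]
 [ 70.2  89.4]
 [ 78.8  77. ]
 [ 68.4   0.1]]
```

servo_tool(
  increments=[
    [[0,1,-0.4],0],
    [[0,1,-0.4],0],
    [[0,0,0],0],
    [[0,0,0],0],
    [[0,0,0],0],
    [[0,0,0],0],
  ],
)

```text
time: 30.25
tcp_pos: [0.561, 0.2208, 0.0287]
tool_rot: [-0.004, 0.684, 0.729, -0.01]
ft_force: [-15.1, -16.2, 19.7]
finger_gap: 0.0101
finger_force: 91.1
```

```bash
python3 - <<'E'
from h import *
go(.5609,.2208,.028,93.5); s=env.read_state(); print(s['moment'].round(2),s['tool_rot'].round(4),s['joint_vel'].round(4))
E
```

```text
t 30.25 tcp [0.561  0.2208 0.0287] phi 93.66 shift [ 0.  -0.1  0.7] turn 0.2 gap 0.0101 ff 91.1 F [-15.1 -16.2  19.7]
[-2.34  2.09 -0.11] [-0.0038  0.6842  0.7292 -0.0101] [ 0.0006 -0.0013  0.0002 -0.0021  0.0009  0.0009]
```

```bash
python3 -c "
from bench import ticket
print(ticket.sign_off())"
```

```text
the job is handed in; nothing more can be done
None
```

I handed the job in at about 30 s: the drilled bracket stands released in the tray gap, and the blank is gripped and pressed into the jig corner with roughly 15 N of wrist force toward each fence. No verdict came back, and the tool was tilted about 0.02 rad while pressing.

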